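# Pack the ring and polish set and snap the sealed cover on

## Task

Pack this set for the customer: stand the dark blue ring box and the small red pot upright in the tray of the grey case beside the cream jar, shifting the jar along so that all three stand flat on the tray's floor. Then put the clear cover over the tray and press it down against the springy seal until the hooks at both ends have snapped over its lugs and it stays down, level, when you let go. Leave the tools lying around where they are.

Things in the scene. Friction and masses are not known exactly. Their poses are not given: they have to be found in the camera images.
- case: Base of an airtight presentation case: grey slab 86 (x) x 204 (y) x 4 mm, does not slide. Origin: centre of its underside, z up. Tray along y, inside 58 x 146 mm, floor 4 mm above the bench, 3 mm walls with rounded tops 18 mm above the bench (open fingers clear them with tips at 19 mm or more). Round the tray a black springy seal, top 9 mm above the bench, gives 4 mm. A springy hook at each y end.
- cover: Clear cover, grey rim and grip, open below, 73.5 (x) x 161.5 (y) x 56 mm plus grip, inside 67.5 x 155.5 mm, about 90 g. Origin: centre of its lower rim. Goes over the outside of the tray walls with 1.75 mm play each side, either way round. Latched, the seal holds it up against the hooks, rim 7 mm above the bench. A lug 34 wide, 3 thick, 5 mm deep on each y end, 16 mm above the rim.
- cover_grip (a point): Middle of the grip bar on the cover's top: bar 14 (cover x) x 56 (cover y) mm, standing 25 mm above the top; this point is 70 mm above the rim, 11 mm below the bar's upper edge. Pinch it across cover x, fingertips just above the cover's flat top.
- cover_end_a (a point): Point on the flat top of the cover, 62 mm from its middle toward cover +y (56 mm above the rim), nearly over that end's lug: a good place to press straight down with closed fingers to snap that end on. When that end is latched it is 63 mm above the bench; while the lug still stands on the hook's slope, 67 mm or more.
- cover_end_b (a point): The same point at the other end, 62 mm toward cover -y. To catch, an end must be pushed about 1 mm below its latched height, against hook and seal, and springs back up to it: about 10 to 18 N at one end (twice that from the middle); 22 N at an end is plenty. Pressing one end may lift the other while that is not latched.
- hook_left (a joint): Upright springy hook at the case's +y end: its arm bends outward (rad, 0 at rest, springs back). Its beak points inward, with a sloping top from 36 mm down to 28 mm above the bench and a flat underside at 26 mm. The lug meets the slope when the cover's rim is about 16 mm above the bench, bends the hook out by about 0.15, and the beak snaps back over the lug to about 0.
- hook_right (a joint): The same hook at the case's -y end: bending outward (rad), 0 at rest. It also reads 0 when no lug touches it: an end is home only when the cover is also down at that end.
- cream_jar: Small cream jar with a black screw lid, 44 mm wide at the lid (top 14 mm), body 42 mm, 48 mm high, about 60 g. Origin: centre of its underside. It already stands in the case's tray, somewhere near the middle.
- ring_case: Dark blue ring box, closed, 46 (x) x 50 (y) x 34 mm, about 50 g. Its lid does not open here. Origin: centre of its underside, z up. On the bench behind the case.
- red_pot: Small red pot with a white screw lid, 40 mm wide, 38 mm high, about 100 g; the smallest pot here (a blue jar with white lid, 50 mm wide, at the back is not part of the set). Origin: centre of its underside. On the bench behind the case.
- hammer: Bystander: chasing hammer, 195 mm long, bulbous wooden handle, lying on its side at the front edge of the bench; origin under its centre. Leave it.
- folding_loupe: Bystander: small folding loupe, bright metal, 22x34x16 mm, lying between and behind the task's things; origin under its centre. Leave it.
- pliers: Bystander: small pliers with dipped blue grips, 136 mm long, 10 mm high, lying flat on the right; origin under its centre. Leave it.
- gauge: Bystander: brass slide gauge (caliper), 115 mm long, 10 mm high, lying flat behind the task's things; origin under its centre. Leave it.
- scribe_pen: Bystander: steel scribe, 125 mm long, 7 mm thick, lying flat at the back; origin under its centre. Leave it.

How it is judged:
On the way, in this order (a step that is already met when the one before it is completed fails the run):
1. the jar, the ring box and the red pot all stand flat in the tray (x of cream_jar in the frame of case between -0.015 and 0.015 m and y of cream_jar in the frame of case between -0.054 and 0.054 m and z of cream_jar in the frame of case between 0.001 and 0.008 m and angle between each of cream_jar, ring_case, red_pot's own z axis and vertical below 0.12 rad and x of ring_case in the frame of case between -0.015 and 0.015 m and y of ring_case in the frame of case between -0.054 and 0.054 m and z of ring_case in the frame of case between 0.001 and 0.008 m and x of red_pot in the frame of case between -0.015 and 0.015 m and y of red_pot in the frame of case between -0.056 and 0.056 m and z of red_pot in the frame of case between 0.001 and 0.008 m), for 0.2 s.
2. the cover is fully down and level and both hooks have snapped over its lugs (horizontal distance between cover and case below 0.004 m and z of cover in the frame of case below 0.0088 m and angle between cover's own z axis and vertical below 0.025 rad and angle between the y axis of cover and the y axis of case, either way round below 0.06 rad and value of joint each of hook_left, hook_right below 0.06 rad), for 0.2 s.
At the end, for the whole second after the job is handed in: All three pieces stand upright (0.12 rad) on the tray floor (within 4 mm); the cover is centred on the tray (4 mm, 0.06 rad, either way round), level (0.025 rad), its rim less than 8.8 mm above the case's underside, both hooks sprung back over its lugs (below 0.06 rad), at rest (all of step 1 and all of step 2 and linear speed of cover below 0.02 m/s); the robot touches nothing.
It fails at once if a tool lying around is shifted more than 3 cm (distance of any of hammer, folding_loupe, pliers, gauge, scribe_pen from where it was at the start of the episode above 0.03 m).
It also fails if it takes over 72 s, if anything falls off the work surface, if the arm or the gripper's body presses on something with over 40 N, if the wrist force passes 120 N, or if a joint passes its speed limit or range.

## Robot

A 6-joint arm with a two-finger parallel gripper is mounted at the origin on a cart in front of the work surface, level with it; the furniture and walls round the work are solid. World frame = base frame: x ahead of the robot, y to its left, z up, the work surface at z = 0. Lengths are in m, angles in rad, forces in N, time in s.
With the tool pointing down it reaches from about 0.325 to 0.9 m from the base axis. Payload 6.1 kg.
Tool frame: the origin (TCP) lies midway between the tips of the shut fingers; the grasp point (between the pads) lies 19 mm behind it; z points along the fingers, y is the line along which they close (so a half turn about z gives the same grasp; the last joint's range is limited). The gripper opens to 85 mm and grips with 20 to 120 N. Pads are 22 mm wide; open, the fingers measure 114 mm over their backs; the gripper's body (76 mm by 85 mm) begins 54 mm behind the grasp point. The pads swing forward as they close: fully open they stand 13 mm farther back than shut.
Start: joints at [-1.427, 0.22, 1.526, -0, 1.395, -0.126], TCP at [0.167, -0.602, 0.231] pointing down, gripper open.
Joint ranges: [-2.98, 2.98], [-0.91, 2.08], [0.09, 2.57], [-1.24, 4.39], [0.2, 2.65], [-2.68, 2.68]. Speed limits (rad/s): [2.57, 2.57, 3.01, 3.14, 3.14, 3.14].

## Interface

Orientations are given as [roll, pitch, yaw] about the fixed x, y, z axes, in that order (R = Rz(yaw) Ry(pitch) Rx(roll)).
In Python, from plant import manip, kin, eyes, finder, monitor gives the robot as it stands. Calls block until the motion is done:
- manip.movep(position, orientation): joint-space move of the TCP to a pose.
- manip.move_l(position, feed=0.15, rotation=None, max_force=None): straight line of the TCP; rotation=None keeps the orientation; feed is the mean speed in m/s. With max_force (N) it stops when the force on the tool has changed by that much, and returns True; else False.
- manip.set_joints(angles): joint-space move.
- manip.gripper_to(opening, f_grip=None): finger opening in m; f_grip is the grip in N (None keeps the last); returns when the fingers have stopped.
- manip.hold(seconds).
- kin.inverse_kinematics(position, orientation): joint angles nearest the present ones, or None.
- eyes.get_image(name): name is "scene" or "top" or "wrist"; returns (picture, depth): 400x640x3 uint8, red, green, blue; 400x640 float32, m along the optical axis (not along the pixel's ray), 0 where there is no reading.
- eyes.get_calibration(name): a dict with "intrinsics" (3x3 intrinsics, pixels), "world_from_camera" (4x4, takes a point from camera to world coordinates). Camera axes: x right, y down, z forward; pixel columns grow to the right and rows downward; lengths in m; the calibration is good to about 2 mm. A picture is of the moment at which its call begins: read the wrist's pose just before it. get_calibration takes no time and is no camera call; for the wrist camera it gives the pose at the moment of the call.
A pose or a line that the arm cannot do raises manip.Unreachable and nothing moves.
- manip.job_done(): hands the job in; it is judged then, once.
Trained networks look in the newest picture that a camera, given by its name, has taken for a name from the list of things; names that differ only in an ending like _2 or _b are one class to them, and where a whole thing is asked for, a point or a joint stands for the part that bears it (a point fixed in the world has none). Each returns a list of dicts, best first, with "confidence" (0 to 1); they miss things now and then, are a little off and sometimes report something else, mostly with a low value. They report only what shows in the picture. A call takes as long as a camera call.
- finder.silhouettes(target, camera): "region" (400x640 bool, what is visible of it) and "uv" ([column, row] in pixels, amid what is visible of it).
Readings, each from a call of its own:
- monitor.read_time_s(): time.
- monitor.read_q(): joint angles.
- monitor.read_joint_velocities(): joint speeds.
- monitor.read_joint_torque(): joint torques, N m.
- monitor.read_eef_pos(): TCP position.
- monitor.read_tcp_rot(): TCP orientation.
- monitor.read_ft_force(): force on the tool from outside, world axes, zero at the start.
- monitor.read_torque(): the same for the moment, N m.
- monitor.read_opening(): finger opening in m.
- monitor.read_grasp_force(): force on a finger pad.
Only numpy, scipy, OpenCV 4.12 (cv2) and the standard library are available. Lean on these libraries where they do the work, as an engineer would, in place of code of your own. Each camera call takes 0.05 s, during which the arm holds its last target. There are 200 camera calls.

## Working session

There is one attempt and no reset: what is moved stays moved. The work goes in short steps, each a Python script; the robot and the scene stay as the last script left them, time stands still between calls to the robot, and variables do not carry over. Pictures are saved under pics/ and viewed, at most 10 in all, crops included, and the job is handed in when it is done.

```bash
ls; mkdir -p pics; cat > h.py <<'E'
import numpy as np, cv2
from plant import manip, kin, eyes, finder, monitor
def pts(cam, region, depth):
    c=eyes.get_calibration(cam); K=np.array(c["intrinsics"]); T=np.array(c["world_from_camera"])
    v,u=np.nonzero(region&(depth>0)); z=depth[v,u]
    P=np.stack([(u-K[0,2])*z/K[0,0],(v-K[1,2])*z/K[1,1],z],1)
    return P@T[:3,:3].T+T[:3,3]
def save(name,img): cv2.imwrite(f"pics/{name}.png",img[:,:,::-1])
E
python3 - <<'E'
from h import *
for cam in ["top","scene"]:
    im,d=eyes.get_image(cam); save(cam,im)
    print(cam,np.round(eyes.get_calibration(cam)["world_from_camera"],3).tolist())
    for n in ["case","cover","cover_grip","cream_jar","ring_case","red_pot","hammer","folding_loupe","pliers","gauge"]:
        for r in finder.silhouettes(n,cam)[:2]:
            P=pts(cam,r["region"],d)
            if len(P)<5: print(n,'few');continue
            zt=np.percentile(P[:,2],95); Q=P[P[:,2]>zt-.006]
            rc=cv2.minAreaRect((Q[:,:2]*1000).astype(np.float32))
            print(n,round(r["confidence"],2),np.round(r["uv"]),len(P),"med",np.round(np.median(P,0),3),"zt",round(zt,4),"toprect",np.round(rc[0],1),np.round(rc[1],1),round(rc[2],1))
print(monitor.read_time_s())
E
```

```text
pics
plant.py
top [[0.015, -0.992, 0.122, 0.444], [-1.0, -0.016, -0.011, 0.0], [0.013, -0.121, -0.993, 1.041], [0.0, 0.0, 0.0, 1.0]]
case 0.75 [318. 219.] 2089 med [ 0.503 -0.005  0.006] zt 0.0199 toprect [506. -14.] [ 66.1 191.3] 5.0
case 0.74 [296. 162.] 357 med [0.661 0.052 0.034] zt 0.0371 toprect [665.1  50.5] [49.9 45.1] 70.7
cover 0.75 [231. 185.] 1890 med [0.59  0.223 0.057] zt 0.0793 toprect [594.4 228. ] [14.3 54.8] 8.4
cover_grip 0.66 [233. 180.] 1946 med [0.59  0.223 0.057] zt 0.0792 toprect [594.4 228. ] [14.3 54.8] 8.4
cream_jar 0.56 [324. 220.] 220 med [ 0.507 -0.031  0.052] zt 0.0555 toprect [507.8 -31.9] [39.6 39.6] 0.8
ring_case 0.74 [296. 163.] 363 med [0.662 0.05  0.034] zt 0.0371 toprect [665.1  50.5] [49.9 45.1] 70.7
red_pot 0.61 [378. 169.] 216 med [ 0.644 -0.176  0.038] zt 0.0415 toprect [ 646.4 -178.3] [38.9 36.4] 89.3
hammer 0.74 [273. 267.] 618 med [0.365 0.106 0.02 ] zt 0.0267 toprect [356.2  99.5] [ 59.9 191.3] 0.5
hammer 0.49 [297. 162.] 345 med [0.662 0.05  0.034] zt 0.0371 toprect [665.1  50.5] [49.9 45.1] 70.7
pliers 0.54 [429. 175.] 335 med [ 0.634 -
[... 1267 characters left out ...]
 0.055] zt 0.0743 toprect [593.5 232.6] [14.6 55.9] 8.6
red_pot 0.58 [329. 164.] 244 med [ 0.642 -0.164  0.031] zt 0.0385 toprect [ 646.  -175.6] [36.8 42.2] 1.8
hammer 0.56 [384. 282.] 857 med [0.362 0.127 0.019] zt 0.0249 toprect [373.3 105.6] [ 63.8 185.5] 12.8
folding_loupe 0.67 [292. 190.] 111 med [ 0.67  -0.039  0.014] zt 0.0167 toprect [672.9 -42.8] [22.3 36.2] 53.8
folding_loupe 0.51 [272. 209.] 568 med [0.656 0.061 0.03 ] zt 0.0342 toprect [664.9  54.1] [50.7 48.3] 69.0
pliers 0.76 [353. 150.] 226 med [ 0.635 -0.303  0.006] zt 0.0093 toprect [ 636.1 -304.2] [ 52.2 122.5] 87.3
gauge 0.63 [269. 183.] 190 med [ 0.75  -0.043  0.003] zt 0.0066 toprect [752.5 -50. ] [ 27.2 115. ] 20.8
1.1
```

View pics/top.png

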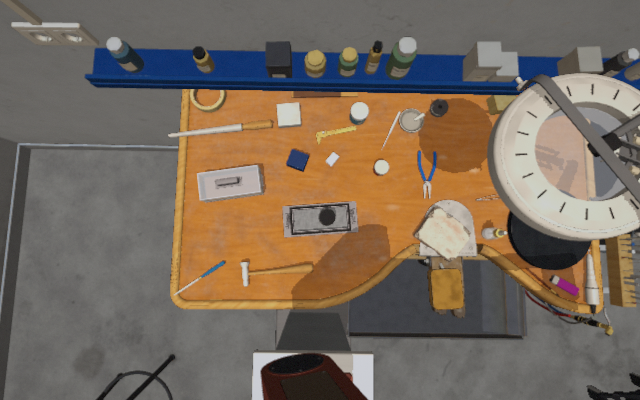

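View pics/scene.png

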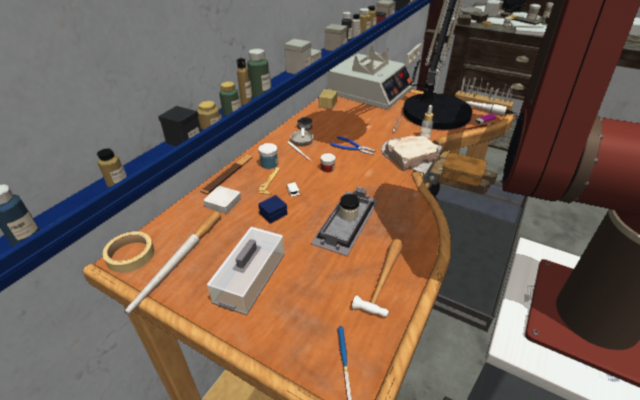

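```bash
cat >> h.py <<'E'
def look(name, targets, tag=None):
    im,d=eyes.get_image(name)
    if tag: save(tag,im)
    out={}
    for n in targets:
        rs=finder.silhouettes(n,name)
        for r in rs[:2]:
            P=pts(name,r["region"],d)
            if len(P)<20: continue
            zt=np.percentile(P[:,2],95); Q=P[P[:,2]>zt-.006]
            rc=cv2.minAreaRect((Q[:,:2]*1000).astype(np.float32)); ra=cv2.minAreaRect((P[:,:2]*1000).astype(np.float32))
            print(n,round(r["confidence"],2),np.round(r["uv"]),len(P),"zt",round(zt,4),"top",np.round(np.hstack(rc),1),"all",np.round(np.hstack(ra),1))
        out[n]=rs
    return im,d,out
E
python3 - <<'E'
from h import *
print(monitor.read_tcp_rot())
for yaw in (95,-85): print(yaw,np.round(kin.inverse_kinematics([.506,-.012,.3],[np.pi,0,np.radians(yaw)]),2))
c=eyes.get_calibration("wrist"); T=np.array(c["world_from_camera"]); print(np.round(T-0,3).tolist(), np.round(c["intrinsics"],1).tolist(), monitor.read_eef_pos())
for i,yaw in enumerate((95,-85)):
    manip.movep([.506,-.012,.30],[np.pi,0,np.radians(yaw)])
    print("yaw",yaw,monitor.read_eef_pos(),np.round(np.array(eyes.get_calibration("wrist")["world_from_camera"])[:3],3).tolist())
    look("wrist",["case","cream_jar","ring_case"],f"w{i}")
print(monitor.read_time_s())
E
```

```text
[-3.14159101e+00  2.28450367e-05  2.69809587e-01]
95 [-0.18 -0.11  1.74  0.    1.51 -0.27]Traceback (most recent call last):
  File "<stdin>", line 3, in <module>
    return _wrapfunc(a, 'round', decimals=decimals, out=out)
    return _wrapit(obj, method, *args, **kwds)
    result = getattr(arr, method)(*args, **kwds)
TypeError: unsupported operand type(s) for *: 'NoneType' and 'float'
```

```bash
python3 - <<'E'
from h import *
for i,yaw in enumerate((95,0)):
    manip.movep([.506,-.012,.30],[np.pi,0,np.radians(yaw)])
    print("yaw",yaw,monitor.read_eef_pos(),np.round(np.array(eyes.get_calibration("wrist")["world_from_camera"])[:3],3).tolist())
    im,d,o=look("wrist",["case","cream_jar","ring_case","red_pot"],f"w{i}"); np.save(f"w{i}.npy",d)
print(monitor.read_time_s())
cv2.imwrite("pics/w01.png",np.vstack([cv2.resize(cv2.imread(f"pics/w{i}.png"),(480,300)) for i in (0,1)]))
E
```

```text
yaw 95 [ 0.50602179 -0.01274244  0.29983289] [[0.996, 0.082, 0.027, 0.5], [0.086, -0.948, -0.307, 0.066], [0.0, 0.308, -0.951, 0.443]]
case 0.75 [320. 130.] 9495 zt 0.019 top [505.1 -11.3  64.1 191.8   5. ] all [505.3 -13.4  87.7 206.5   5.4]
cream_jar 0.97 [321. 166.] 1301 zt 0.053 top [508.  -28.4  43.4  43.5  46.5] all [506.8 -34.6  51.   54.   22.5]
ring_case 0.8 [457. 107.] 2224 zt 0.0352 top [665.1  53.6  49.9  45.5  69.9] all [673.1  54.2  56.8  61.4  69.8]
red_pot 0.7 [406. 275.] 760 zt 0.039 top [ 641.  -175.6   27.7   40.1    5.4] all [ 642.5 -174.2   39.9   30.3   82.3]
yaw 0 [ 0.50601444 -0.01203596  0.30003122] [[0.001, -0.952, -0.307, 0.585], [-1.0, -0.001, -0.001, -0.011], [0.001, 0.307, -0.952, 0.443]]
case 0.62 [348.   8.] 425 zt 0.0172 top [670.1 -41.3  21.6  26.5  51.1] all [671.4 -41.2  23.4  29.   51.3]
case 0.61 [311. 145.] 9112 zt 0.0189 top [505.5 -12.9  64.4 192.9   5.1] all [504.8 -12.9  87.3 203.8   5. ]
cream_jar 0.89 [334. 152.] 1227 zt 0.053 top [508.5 -29.6  43.   43.4  44.4] all [507.5 -28.3  43.2  46.6  47. ]
ring_case 0.7 [392. 147.] 175 zt 0.0362 top [513.4 -98.9  25.7   6.6   4.4] all [513.4 -98.4  25.6   7.3   3.9]
red_pot 0.69 [470.  22.] 1618 zt 0.0391 top [ 647.2 -176.5   40.1   39.7   85.1] all [ 649.2 -185.    41.2   57.3   14.2]
5.5
```

View pics/w01.png

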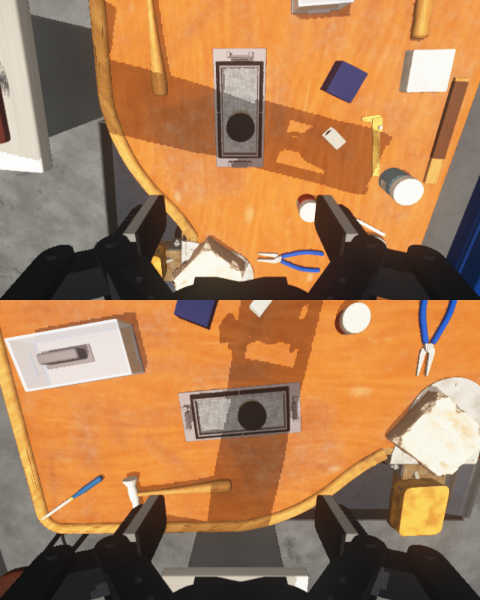

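```bash
cat >> h.py <<'E'
C=np.array([.5053,-.0127]); A=np.radians(5.1)
def cw(x,y): return C+np.array([x*np.cos(A)-y*np.sin(A), x*np.sin(A)+y*np.cos(A)])
def rot(deg): return [np.pi,0,np.radians(deg)]
def case_xy(p):
    d=np.array(p)-C; return np.array([d[0]*np.cos(A)+d[1]*np.sin(A), -d[0]*np.sin(A)+d[1]*np.cos(A)])
def pick(xy,yaw,zg,w,lift):
    manip.gripper_to(w,30); manip.movep([*xy,.12],rot(yaw))
    manip.move_l([*xy,zg],feed=.12); manip.gripper_to(0.0,30)
    print("grip",monitor.read_opening(),monitor.read_grasp_force(),monitor.read_eef_pos())
    manip.move_l([*xy,lift],feed=.15)
def place(xy,z,w,stop=6):
    p=monitor.read_eef_pos()
    manip.move_l([*xy,z+.012],feed=.12)
    print("touch",manip.move_l([*xy,z-.003],feed=.02,max_force=stop),monitor.read_eef_pos(),monitor.read_ft_force())
    manip.gripper_to(w); manip.move_l([*xy,.12],feed=.2)
E
python3 - <<'E'
from h import *
pick([.5082,-.029],95.1,.027,.062,.036)
manip.move_l([*cw(0,-.005),.036],feed=.08)
place(cw(0,-.005),.027,.058)
pick([.6651,.0536],69.9,.013,.066,.12)
manip.movep([*cw(0,.045),.12],rot(95.1))
place(cw(0,.045),.017,.060)
manip.movep([*cw(0,.0),.25],rot(95.1))
im,d,o=look("wrist",["case","cream_jar","ring_case"],"w3")
print(monitor.read_time_s())
E
```

```text
grip 0.04221483766433566 30.359349357022438 [ 0.50910135 -0.02920453  0.02830146]
touch True [ 0.50567427 -0.01766644  0.02832088] [-0.36934871  0.64968116  6.25872085]
grip 0.044621951953026054 32.619861736893654 [0.66619124 0.05357837 0.0144165 ]
touch True [0.50124547 0.03210183 0.01830575] [-0.23827731 -0.12237402  4.95122433]
case 0.77 [306. 147.] 9205 zt 0.0179 top [503.7 -11.4  64.1 193.3   5.1] all [503.4 -11.2  86.2 204.1   5.3]
case 0.35 [377. 363.] 319 zt 0.0076 top [ 601.8 -306.5   68.5   25.9    7.1] all [ 601.8 -306.4   68.5   25.9    7. ]
cream_jar 0.83 [321. 169.] 1674 zt 0.0515 top [505.  -16.   43.8  43.4   4.2] all [506.3 -23.7  50.7  58.9   4.4]
ring_case 0.65 [320. 120.] 2275 zt 0.0379 top [500.8  32.4  45.1  49.6   5. ] all [499.4  29.3  48.2  55.6   4.8]
18.0083
```

View pics/w3.png

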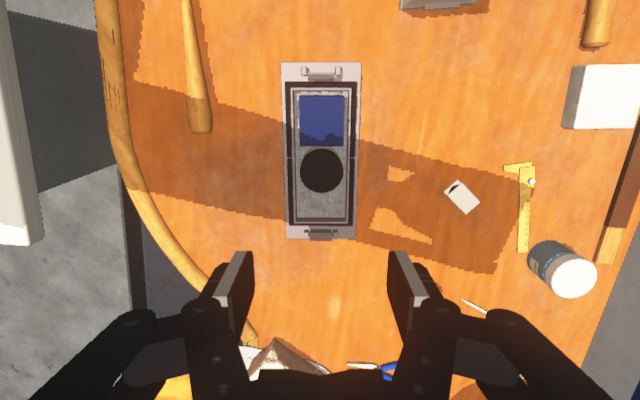

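```bash
python3 - <<'E'
from h import *
pick([.6470,-.1763],95.1,.016,.062,.12)
manip.movep([*cw(0,-.051),.12],rot(95.1))
place(cw(0,-.051),.020,.056)
manip.movep([*cw(0,.0),.27],rot(95.1))
im,d,o=look("wrist",["case","cream_jar","ring_case","red_pot"],"w4")
manip.movep([.594,.22,.30],rot(98))
im,d,o=look("wrist",["cover","cover_grip"],"w5")
manip.movep([.594,.23,.30],rot(8.4))
im,d,o=look("wrist",["cover","cover_grip"],"w6")
print(monitor.read_time_s())
cv2.imwrite("pics/w456.png",np.vstack([cv2.resize(cv2.imread(f"pics/w{i}.png")[:320],(400,200)) for i in (4,5,6)]))
E
```

```text
grip 0.03859458868932129 30.363158342661336 [ 0.64793661 -0.17671786  0.0174942 ]
touch True [ 0.50993122 -0.06349153  0.02149363] [-1.2880076   0.43708764  4.63971156]
case 0.76 [312. 141.] 7762 zt 0.0279 top [504.5 -11.8  44.5 179.7   4.6] all [503.5 -13.2  87.5 205.    5.2]
cream_jar 0.76 [321. 165.] 1436 zt 0.0518 top [505.4 -17.   42.2  43.5  24.4] all [505.6 -17.   47.6  43.4   3.2]
ring_case 0.96 [320. 119.] 2046 zt 0.0383 top [501.3  31.4  44.5  49.5   4.5] all [501.1  31.4  49.7  49.4   4.8]
red_pot 0.66 [318. 200.] 1019 zt 0.0425 top [509.9 -62.6  39.9  39.3   8.3] all [508.1 -62.9  43.5  39.6  11.6]
cover 0.59 [320. 137.] 9491 zt 0.081 top [594.9 231.4  14.   55.1   8.4] all [596.9 223.2  86.5 187.3   8.4]
cover_grip 0.94 [323. 140.] 9487 zt 0.0811 top [595.  231.5  14.   55.1   8.4] all [596.1 222.2  85.1 189.1   8.6]
cover 0.94 [320. 150.] 9641 zt 0.0804 top [595.3 231.   14.1  55.    8.1] all [595.2 230.9  74.1 161.7   9. ]
cover 0.23 [423. 237.] 223 zt 0.0357 top [498.3  74.6  25.9   7.4   5.9] all [492.9  70.2  37.2  15.7   4.3]
cover_grip 0.82 [319. 154.] 9708 zt 0.0803 top [595.2 231.1  14.1  55.    8.1] all [587.4 230.1  91.9 187.5   8.1]
cover_grip 0.17 [498. 248.] 1337 zt 0.0528 top [507.2 -17.3  43.7  43.7  74.7] all [497.9 -30.5  94.5  45.5  52.2]
28.175
```

View pics/w456.png

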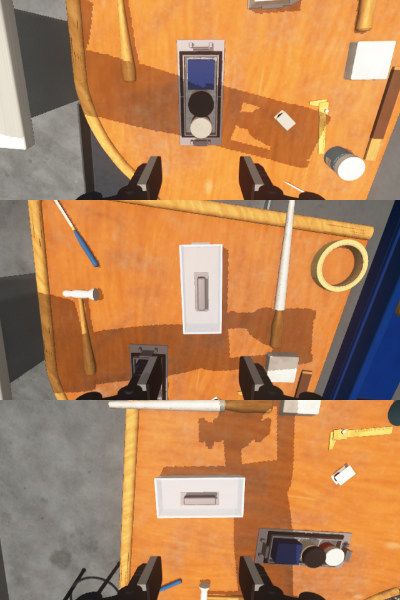

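```bash
python3 - <<'E'
from h import *
for yaw in (5.1,95.1):
    manip.movep([*cw(0,0),.25],rot(yaw))
    im,d=eyes.get_image("wrist"); P=pts("wrist",np.ones(d.shape,bool),d)
    q=P[:,:2]-C; q=np.stack([q[:,0]*np.cos(A)+q[:,1]*np.sin(A),-q[:,0]*np.sin(A)+q[:,1]*np.cos(A)],1)*1000
    z=P[:,2]*1000
    for nm,zl,zh,hx,hy in (("slab",2.2,6,50,112),("wall",15,20,35,79),("seal",7.5,10.5,42,92),("hook",30,40,40,110)):
        m=(z>zl)&(z<zh)&(abs(q[:,0])<hx)&(abs(q[:,1])<hy)
        if nm=="hook": m&=abs(q[:,1])>80
        r=cv2.minAreaRect(q[m].astype(np.float32)); lo,hi=np.percentile(q[m],1,0),np.percentile(q[m],99,0)
        print(yaw,nm,m.sum(),np.round(np.hstack(r),1),"mid",np.round((lo+hi)/2,2),"ext",np.round(hi-lo,1))
    # objects' top centres relative
    for nm,zl,zh,y0 in (("jar",49,56,-5),("ring",35,40.,45),("pot",39.5,45,-51)):
        m=(z>zl)&(z<zh)&(abs(q[:,0])<40)&(abs(q[:,1]-y0)<28)
        if nm!="jar": m&=abs(q[:,1]+5)>23
        lo,hi=np.percentile(q[m],1,0),np.percentile(q[m],99,0); print(nm,np.round((lo+hi)/2,2))
print(monitor.read_eef_pos(),cw(0,0),monitor.read_time_s())
E
```

```text
5.1 slab 4131 [ -0.6  -1.   99.1 222.1   0.4] mid [0.67 0.26] ext [ 85.  202.5]
5.1 wall 1127 [  0.2   0.4 152.1  64.5  90. ] mid [0.12 0.5 ] ext [ 63.7 151.2]
5.1 seal 1683 [ 1.000e-01 -9.000e-01  7.650e+01  1.808e+02  1.000e-01] mid [0.2  0.34] ext [ 76.1 163.8]
5.1 hook 331 [5.000e-01 3.000e-01 2.600e+01 1.808e+02 1.000e-01] mid [0.65 0.29] ext [ 25.2 180.2]
jar [ 1.31 -5.23]
ring [ 0.92 43.68]
pot [  1.25 -50.73]
95.1 slab 4515 [1.000e-01 3.000e-01 2.231e+02 9.820e+01 8.980e+01] mid [-0.09  1.41] ext [ 85.4 201.1]
95.1 wall 1013 [-1.000e-01  7.000e-01  1.506e+02  6.410e+01  9.000e+01] mid [-0.14  1.02] ext [ 63.8 149.8]
95.1 seal 1800 [-1.000e-01  2.000e-01  7.650e+01  1.775e+02  0.000e+00] mid [-0.13 -1.98] ext [ 76.1 169.8]
95.1 hook 349 [ -0.    0.6  25.1 181.1   0.2] mid [-0.13  0.81] ext [ 24.6 180.6]
jar [ 0.37 -4.33]
ring [ 0.55 44.25]
pot [  0.33 -49.77]
[ 0.50543617 -0.01242572  0.25001439] [ 0.5053 -0.0127] 30.7
```

```bash
python3 - <<'E'
from h import *
xy=[.5951,.2312]
manip.gripper_to(.045,60); manip.movep([*xy,.14],rot(98.3)); manip.move_l([*xy,.0605],feed=.1)
manip.gripper_to(0,70); g=monitor.read_eef_pos()
print("grip",monitor.read_opening(),g)
manip.move_l([*xy,.18],feed=.15)
t=cw(-.0005,.0005)
manip.movep([*t,.18],rot(95.1))
manip.move_l([*t,.085],feed=.12)
z0=g[2]
print("A",manip.move_l([*t,z0+.0165],feed=.02,max_force=6),monitor.read_eef_pos()[2]-z0,monitor.read_ft_force(),monitor.read_time_s())
im,d=eyes.get_image("wrist"); save("w7",im)
im,d=eyes.get_image("scene"); save("s7",cv2.resize(im[130:290,240:480],(720,480)))
E
```

```text
grip 0.012666233333368703 [0.59547095 0.23134951 0.06122783]
A False 0.016408711621079028 [ 0.1462264  -0.37031054 -1.50937771] 36.8083
```

View pics/s7.png

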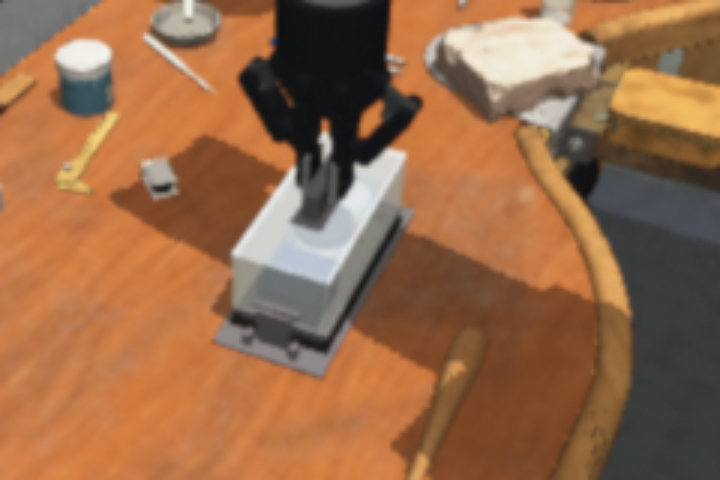

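```bash
cat >> h.py <<'E'
def press(s,f=24):
    e=cw(-.0005,.0005+s*.062)
    manip.movep([*e,.10],rot(95.1)); manip.move_l([*e,.076],feed=.15)
    r=manip.move_l([*e,.059],feed=.03,max_force=f)
    print("press",s,r,monitor.read_eef_pos()[2],monitor.read_ft_force()[2])
    manip.move_l([*e,.078],feed=.08)
    for _ in range(1):
        c=manip.move_l([*e,.057],feed=.03,max_force=4); print("surface",c,monitor.read_eef_pos()[2])
    manip.move_l([*e,.10],feed=.2)
E
python3 - <<'E'
from h import *
p=monitor.read_eef_pos(); t=cw(-.0005,.0005)
print("down",manip.move_l([*t,.0660],feed=.03,max_force=36),monitor.read_eef_pos(),monitor.read_ft_force())
manip.gripper_to(.035); manip.move_l([*t,.13],feed=.2); manip.gripper_to(0)
press(1); press(-1)
print(monitor.read_time_s())
im,d=eyes.get_image("scene"); save("s8",cv2.resize(im[130:290,240:480],(720,480)))
E
```

```text
down False [ 0.50643874 -0.01243277  0.0678512 ] [-1.65851216  1.40883251  9.95902706]
press 1 True 0.06201777543089644 16.027117980954525
surface True 0.06306420216306462
press -1 True 0.06202536930986441 15.925662147469627
surface True 0.06301811474763605
43.8417
```

View pics/s8.png

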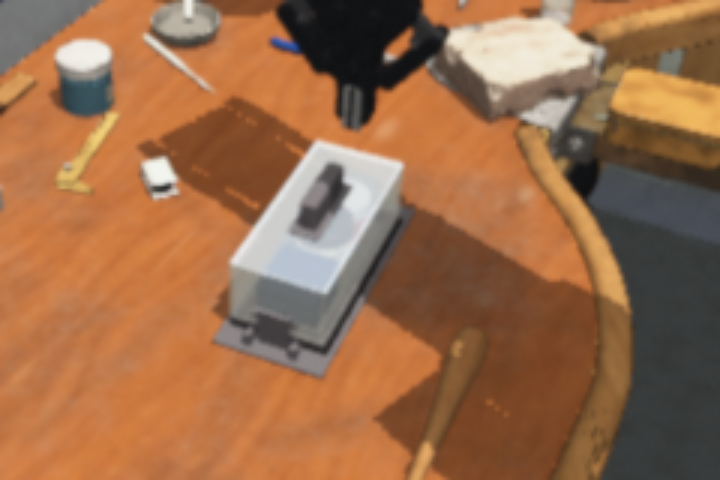

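```bash
python3 - <<'E'
from h import *
manip.movep([*cw(0,0),.27],rot(95.1))
im,d=eyes.get_image("wrist"); P=pts("wrist",np.ones(d.shape,bool),d)
q=P[:,:2]-C; q=np.stack([q[:,0]*np.cos(A)+q[:,1]*np.sin(A),-q[:,0]*np.sin(A)+q[:,1]*np.cos(A)],1)*1000; z=P[:,2]*1000
for s in (1,-1):
    m=(abs(q[:,1]-s*62)<8)&(abs(q[:,0])<30)&(z>50); print(s,m.sum(),np.median(z[m]))
m=(z>58)&(z<70)&(abs(q[:,0])<45)&(abs(q[:,1])<95); print(np.round(np.hstack(cv2.minAreaRect(q[m].astype(np.float32))),1))
e=cw(-.0005,.0625); manip.movep([*e,.085],rot(95.1))
print(manip.move_l([*e,.057],feed=.03,max_force=4),monitor.read_eef_pos()[2]); manip.move_l([*e,.15],feed=.2)
print(monitor.read_time_s())
E
```

```text
1 1038 62.66455701990234
-1 744 62.61460255070456
[  0.9   0.3 160.6  73.8  90. ]
True 0.06299768090404215
46.8
```

Both ends sit at 63 mm, level and centred, so I'm handing the job in.

```bash
python3 -c "
from h import *
print(manip.job_done())"
```

```text
the job is handed in; nothing more can be done
None
```

The jar, ring box and red pot stand in the tray. The cover measured level at 63 mm at both ends after release, the latched height, so both hooks should be home. I handed the job in at about 47 s, with no verdict returned.

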